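Stack the cartons on the two sloping stands by width, long one below

ROBOT

A 6-joint arm with a two-finger parallel gripper is mounted at the origin on a cart in front of the work surface, level with it; the furniture and walls round the work are solid. World frame = base frame: x ahead of the robot, y to its left, z up, the work surface at z = 0. Lengths are in m, angles in rad, forces in N, time in s.
With the tool pointing down it reaches from about 0.35 to 0.775 m from the base axis. Payload 7.3 kg.
Tool frame: the origin (TCP) lies at the very end of the fingers, on their centre line; the grasp point (between the pads) lies 19 mm behind it (pinch_z is the distance from the TCP to the grasp point, in m); z points along the fingers, y is the line along which they close (so a half turn about z gives the same grasp; the last joint's range is limited). The gripper opens to 92 mm and grips with 3 to 60 N. Pads are 19 mm wide; open, the fingers measure 130 mm over their backs; the gripper's body (75 mm by 190 mm) begins 47 mm behind the grasp point.
Start: joints at [-1.26, 0.342, 1.524, -0, 1.275, -0.146], TCP at [0.232, -0.471, 0.227] pointing down, gripper open.
Joint ranges: [-2.53, 2.53], [-0.77, 2.02], [0.04, 2.7], [-1, 4.14], [0.28, 2.66], [-3.11, 3.11]. Speed limits (rad/s): [2.57, 2.57, 3.14, 3.14, 3.14, 3.14].

INTERFACE

Orientations are given as [roll, pitch, yaw] about the fixed x, y, z axes, in that order (R = Rz(yaw) Ry(pitch) Rx(roll)).
In Python, from cell import * gives the robot as it stands.
- The arm moves only by the tool arm_command, never from a script. Its arguments are lists of equal length, an entry for each row: "fingers": the gripper command: -1 is fully open, 1 is shut, values between are in proportion; "travel": the shift along the tool's x, y, z in m, a list of three; "dr": the turn, a rotation vector about the tool's x, y, z in degrees, a list of three. In form: {"fingers": [fingers, ...], "travel": [[x, y, z], ...], "dr": [[wx, wy, wz], ...]}. A call has 1 to 8 rows; each row is the pose to reach, as a shift and turn from the pose commanded when the call began, along the tool's axes at that moment; what a row does not reach only later rows make up. A row lasts 1/12 s, in which the tool goes at most 41.7 mm and 7.16 degrees, less where a joint would pass 70% of its speed; a pose out of reach is approached as far as the arm can. A call with a gripper value outside its range is refused whole. The fingers move at their own pace and stop on an object; "squeeze" is the grip in N (left out, the last holds). Time passes only in rows, so rows that repeat a pose let the fingers close. It gives the time, the measured TCP pose, the force, the opening and the grip force at its end, in the units of the state.
- observe(): the state, without advancing time (a new reading comes with each control period).
- read_camera(name): name is "scene" or "top" or "wrist"; returns a dict with "color" (400x640x3 uint8, blue, green, red), "z_map" (400x640 float32, m along the optical axis (not along the pixel's ray), 0 where there is no reading), "fx", "fy", "cx", "cy" (pixels), "k1" (the pictures are not rectified: a ray, as slopes to the right and down, at radius r is drawn at 1 + k1 r^2 times it, then the intrinsics apply), "R" (3x3) and "t" (3): a world point X has camera coordinates R X + t. Camera axes: x right, y down, z forward; pixel columns grow to the right and rows downward; lengths in m; the calibration is good to about 2 mm. A picture is of the moment at which its call begins.
- hand_in(): hands the job in; it is judged then, once.
The state is a dict: "time": time; "qpos": joint angles; "qvel": joint speeds; "joint_efforts": joint torques, N m; "tool_pos": TCP position; "tool_rot": TCP orientation; "contact_force": force on the tool from outside, world axes, zero at the start; "torque": the same for the moment, N m; "opening": finger opening in m; "grip_force": force on a finger pad.
Only numpy, scipy, OpenCV 4.12 (cv2) and the standard library are available. Lean on these libraries where they do the work, as an engineer would, in place of code of your own. Each camera call takes 0.05 s, during which the arm holds its last target. There are 200 camera calls.

TASK

Clear the four cardboard cartons off the bench onto the two sloping stands: the two wide cartons on the wide stand, the two narrow ones on the narrow stand. On each stand lay the longer carton flat on the slope and the shorter one on top of it, both lengthwise down the slope, centred across the stand and right down against the backstop. Leave everything else on the bench where it is.

Things in the scene. Friction and masses are not known exactly. Their poses are not given: they have to be found in the camera images.
- wide_long: Closed plain cardboard carton, wide and long (the biggest): 96 mm long (its x axis) by 60 mm wide (its y axis) by 34 mm high, rigid, under 0.4 kg, with a pale strip of tape along the middle of its top. It starts lying flat on the table, tape up. Origin: centre of its underside; z points up out of the taped top. The two ends are alike, so either way round will do.
- wide_short: Closed plain cardboard carton, wide and short: 72 mm long (its x axis) by 60 mm wide (its y axis) by 24 mm high, rigid, under 0.4 kg, with a pale strip of tape along the middle of its top. It starts lying flat on the table, tape up. Origin: centre of its underside; z points up out of the taped top. The two ends are alike, so either way round will do.
- narrow_long: Closed plain cardboard carton, narrow and long: 84 mm long (its x axis) by 42 mm wide (its y axis) by 34 mm high, rigid, under 0.4 kg, with a pale strip of tape along the middle of its top. It starts lying flat on the table, tape up. Origin: centre of its underside; z points up out of the taped top. The two ends are alike, so either way round will do.
- narrow_short: Closed plain cardboard carton, narrow and short (the smallest): 58 mm long (its x axis) by 42 mm wide (its y axis) by 24 mm high, rigid, under 0.4 kg, with a pale strip of tape along the middle of its top. It starts lying flat on the table, tape up. Origin: centre of its underside; z points up out of the taped top. The two ends are alike, so either way round will do.
- wide_deck: The wider fixed steel stand's deck: 72 mm wide (y, level), 110 mm long, sloping 12 degrees down to a backstop plate (46 mm high, 4 mm thick, full width) at its low end, nearest the robot. Origin: on the deck's surface at the backstop's foot, mid-width, about 30 mm up. x points down the slope into the backstop (deck at x = -110 to 0 mm), z square to the deck, up. No side walls.
- narrow_deck: The narrower fixed steel stand's deck: 50 mm wide (y, level), 110 mm long, sloping 12 degrees down to a backstop plate (46 mm high, 4 mm thick, full width) at its low end, nearest the robot. Origin: on the deck's surface at the backstop's foot, mid-width, about 30 mm up. x points down the slope into the backstop (deck at x = -110 to 0 mm), z square to the deck, up. No side walls.
- jig_block: Bystander: grey steel block with two drilled holes, 50 x 90 x 28 mm, not a carton. Origin: centre of its underside, long side along its y axis. To be left where it is.
- round_stub: Bystander: turned round steel stub, 38 mm diameter, 55 mm high, standing upright. Origin: centre of its underside. To be left where it is.
- tape_measure: Bystander: black tape measure lying flat, 62 x 75 x 35 mm. Origin: centre of its underside. To be left where it is.
- bearing: Bystander: steel ball bearing lying flat, 52 mm diameter, 15 mm high. Origin: centre of its underside. To be left where it is.

How it is judged:
At the end, for the whole second after the job is handed in: Long cartons flat on the deck of their width, short ones flat on the long ones (5 mm in height, 5 degrees); each within 10 mm of the backstop and of the deck's middle line, lengthwise down the slope within 10 degrees; all released and at rest (x of wide_long in the frame of wide_deck between -0.058 and -0.044 m and y of wide_long in the frame of wide_deck between -0.01 and 0.01 m and z of wide_long in the frame of wide_deck between -0.005 and 0.005 m and angle between the x axis of each of wide_long, wide_short and the x axis of wide_deck, either way round below 0.17 rad and angle between the z axis of each of wide_long, wide_short and the z axis of wide_deck, either way round below 0.09 rad and linear speed of each of wide_long, wide_short, narrow_long, narrow_short below 0.02 m/s and angular speed of each of wide_long, wide_short, narrow_long, narrow_short below 0.2 rad/s and x of wide_short in the frame of wide_deck between -0.046 and -0.032 m and y of wide_short in the frame of wide_deck between -0.01 and 0.01 m and z of wide_short in the frame of wide_deck between 0.029 and 0.039 m and x of narrow_long in the frame of narrow_deck between -0.052 and -0.038 m and y of narrow_long in the frame of narrow_deck between -0.01 and 0.01 m and z of narrow_long in the frame of narrow_deck between -0.005 and 0.005 m and angle between the x axis of each of narrow_long, narrow_short and the x axis of narrow_deck, either way round below 0.17 rad and angle between the z axis of each of narrow_long, narrow_short and the z axis of narrow_deck, either way round below 0.09 rad and x of narrow_short in the frame of narrow_deck between -0.039 and -0.025 m and y of narrow_short in the frame of narrow_deck between -0.01 and 0.01 m and z of narrow_short in the frame of narrow_deck between 0.029 and 0.039 m); the robot touches nothing.
It fails at once if the jig block is pushed more than 25 mm from its place (distance of jig_block from where it was at the start of the episode above 0.025 m).
It fails at once if the round stub is pushed more than 25 mm from its place (distance of round_stub from where it was at the start of the episode above 0.025 m).
It fails at once if the tape measure is pushed more than 25 mm from its place (distance of tape_measure from where it was at the start of the episode above 0.025 m).
It fails at once if the bearing is pushed more than 25 mm from its place (distance of bearing from where it was at the start of the episode above 0.025 m).
It also fails if it takes over 104 s, if anything falls off the work surface, if the arm or the gripper's body presses on something with over 40 N, if the wrist force passes 120 N, or if a joint passes its speed limit or range.

## Working session

There is one attempt and no reset: what is moved stays moved. The work goes in short steps, Python scripts to look and compute and a tool call to move; the robot and the scene stay as the last step left them, time stands still between calls to the robot, and variables do not carry over. Pictures are saved under pics/ and viewed, at most 14 in all, crops included, and the job is handed in when it is done.

Besides the shell and the picture viewer there is one more tool, called after ">>>" as name(argument=value, ...) on one line, values as JSON. arm_command: Moves the arm, as the interface text tells. Its arguments: {"type":"object","properties":{"fingers":{"type":"array","items":{"type":"number"}},"travel":{"type":"array","items":{"type":"array","items":{"type":"number"}}},"dr":{"type":"array","items":{"type":"array","items":{"type":"number"}}},"squeeze":{"type":"number"}},"required":["fingers","travel","dr"]}

```bash
ls; mkdir -p pics; python3 - <<'E'
from cell import *
import cv2
s=observe();print({k:s[k] for k in('time','tool_pos','tool_rot','opening')})
for n in('top','scene'):
    c=read_camera(n);cv2.imwrite(f'pics/{n}0.png',c['color']);print(n,c['fx'],c['fy'],c['cx'],c['cy'],c['k1'],c['R'],c['t'])
E
```

```text
pics
{'time': 0.0, 'tool_pos': array([ 0.2314768 , -0.4707614 ,  0.22603809]), 'tool_rot': array([-3.14005009e+00, -2.29874586e-04,  4.56859736e-01]), 'opening': 0.09188342672790925}
top 453.64901181339917 453.64901181339917 320.7804407640014 198.20794184109673 -0.025016002975449224 [[ 0.01105581 -0.99962379  0.02510063]
 [-0.98589857 -0.01508892 -0.16666236]
 [ 0.1669784  -0.02290409 -0.98569448]] [0.0830183 0.5201502 1.1287495]
scene 518.3295540750129 518.3295540750129 322.97753344440395 199.7813095776634 -0.01760691900736849 [[-0.84511454 -0.53442539  0.01307367]
 [-0.2561483   0.38335274 -0.88737181]
 [ 0.4692222  -0.75327961 -0.46086913]] [0.49319207 0.13088334 0.89666048]
```

View pics/top0.png

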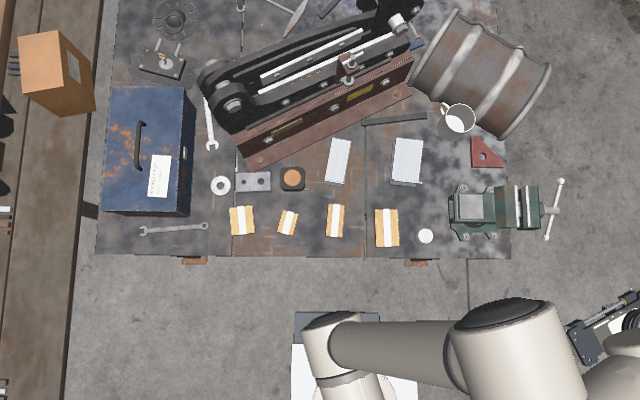

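View pics/scene0.png

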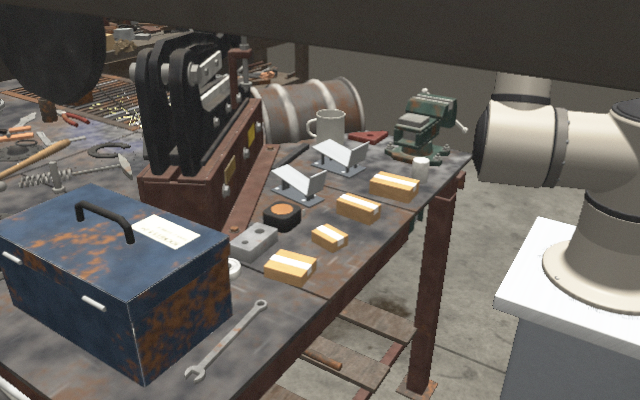

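The top view shows the cartons in the near row: wide_short (242,220), narrow_short (288,222), narrow_long (335,220) and wide_long (387,227). The stub is at (426,236). The narrow stand is at (337,161), the wide one at (407,161), and the press beam lies behind them. The scene view shows the same cartons and stands, with the backstops toward the robot.

```bash
cat > h.py <<'E'
from cell import *
import numpy as np, cv2
from scipy.spatial.transform import Rotation as Ro
def cloud(c):
    K=np.array([[c['fx'],0,c['cx']],[0,c['fy'],c['cy']],[0,0,1.]])
    h,w=c['z_map'].shape
    u,v=np.meshgrid(np.arange(w),np.arange(h))
    n=cv2.undistortPoints(np.stack([u,v],-1).reshape(-1,1,2).astype(float),K,np.array([c['k1'],0,0,0.])).reshape(h,w,2)
    z=c['z_map'];P=np.dstack([n[...,0]*z,n[...,1]*z,z])
    W=(P-c['t'])@c['R']; W[z==0]=np.nan
    return W
def card(c,W):
    hsv=cv2.cvtColor(c['color'],cv2.COLOR_BGR2HSV)
    col=cv2.inRange(hsv,(8,60,120),(28,255,255))
    col=cv2.morphologyEx(col,cv2.MORPH_CLOSE,np.ones((13,13),np.uint8))>0
    return col&(W[...,0]>.25)&(W[...,0]<.75)&(abs(W[...,1])<.5)&(W[...,2]<.12)&(W[...,2]>.012)
def rect(P):
    (cx,cy),(a,b),t=cv2.minAreaRect((P*1000).astype(np.float32))
    if a<b:a,b,t=b,a,t+90
    return np.round([cx,cy,a,b,(t+90)%180-90],1)
E
cat > m.py <<'E'
from h import *
for n in('top','scene'):
    c=read_camera(n);W=cloud(c);m=card(c,W)
    k,l,st,ce=cv2.connectedComponentsWithStats(m.astype(np.uint8))
    print(n)
    for i in range(1,k):
        if st[i,4]<80: continue
        p=W[l==i];h=np.percentile(p[:,2],90);q=p[abs(p[:,2]-h)<.005]
        print('  carton px',ce[i].round(),'n',st[i,4],'top z',round(np.median(q[:,2])*1000,1),'rect',rect(q[:,:2]))
    if n=='top':
        print('table z',np.nanmedian(W[225:245,310:320,2]))
        for nm,(u0,u1,v0,v1) in dict(narrow=(318,358,130,190),wide=(384,430,130,192)).items():
            p=W[v0:v1,u0:u1].reshape(-1,3);hs=cv2.cvtColor(c['color'],cv2.COLOR_BGR2HSV)[v0:v1,u0:u1].reshape(-1,3)
            g=(p[:,2]>.02)&(p[:,2]<.12);p=p[g]
            print(nm,'all rect',rect(p[:,:2]),'zmin/max',p[:,2].min(),p[:,2].max())
            best=None;rng=np.random.default_rng(0)
            for _ in range(300):
                a=p[rng.choice(len(p),3,False)];nn=np.cross(a[1]-a[0],a[2]-a[0]);L=np.linalg.norm(nn)
                if L<1e-6: continue
                nn/=L
                if abs(nn[2])<.9: continue
                inl=abs((p-a[0])@nn)<.003
                if best is None or inl.sum()>best.sum(): best=inl
            q=p[best];m0=q.mean(0);nn=np.linalg.svd(q-m0)[2][2];nn*=np.sign(nn[2])
            print('  deck n',nn.round(3),'tilt',np.degrees(np.arccos(nn[2])).round(1),'az',np.degrees(np.arctan2(nn[1],nn[0])).round(1),'mean',m0.round(4),'rect',rect(q[:,:2]),best.sum())
            o=p[~best];print('  off-plane',len(o),rect(o[:,:2]),'z',o[:,2].max())
        for nm,(u0,u1,v0,v1) in dict(stub=(415,438,226,246),block=(232,275,168,195),tape=(276,308,164,194),beam=(320,415,50,130)).items():
            p=W[v0:v1,u0:u1].reshape(-1,3);p=p[(p[:,2]>.02)]
            print(nm,rect(p[:,:2]),p[:,2].max(),'xmin',p[:,0].min())
E
python3 m.py
```

```text
top
  carton px [294. 176.] n 333 top z 34.8 rect [578.2 160.4  52.4  49.5 -88.2]
  carton px [335. 220.] n 524 top z 34.4 rect [463.4  53.3  84.2  41.9  -5.1]
  carton px [241. 220.] n 656 top z 24.1 rect [461.5 295.3  72.1  59.9   8.3]
  carton px [287. 223.] n 354 top z 24.0 rect [456.5 176.4  57.   42.1 -13.1]
  carton px [386. 228.] n 864 top z 34.5 rect [445.3 -80.7  93.8  59.8   0.5]
table z -0.0008479247149469026
narrow all rect [615.8  48.8 121.8  49.9  -9.7] zmin/max 0.02486628477863056 0.07878379541713504
  deck n [-0.199  0.052  0.979] tilt 11.9 az 165.3 mean [0.6229 0.0477 0.0415] rect [622.3  47.6 107.4  50.  -10.1] 629
  off-plane 195 [615.8  48.8 121.8  49.8  -9.8] z 0.07878379541713504
wide all rect [ 619.8 -135.9  122.    72.7   -6. ] zmin/max 0.025717149994098437 0.0800178726029178
  deck n [-0.21   0.036  0.977] tilt 12.3 az 170.3 mean [ 0.6266 -0.1359  0.0416] rect [ 625.  -136.   110.2   72.3   -5.3] 903
  off-plane 283 [ 619.5 -135.7  122.    72.7   -6.7] z 0.0800178726029178
stub [ 423.7 -174.7   37.    37.    58.7] 0.05950141860256506 xmin 0.4054761500801229
block [563.5 268.7  89.3  50.7 -86.3] 0.03414986484077278 xmin 0.5365988345651356
tape [573.2 162.   70.3  61.  -88.1] 0.04052192528209877 xmin 0.5422785581606485
beam [810.8 -32.5 273.4 135.6 -83.4] 0.3437881323310476 xmin 0.7350264942453466
scene
  carton px [395. 184.] n 818 top z 34.2 rect [446.9 -77.4  96.4  65.3   1.9]
  carton px [357. 204.] n 670 top z 34.2 rect [464.8  55.3  85.9  44.8  -6. ]
  carton px [281. 208.] n 377 top z 34.6 rect [576.2 166.   66.7  57.1  16.3]
  carton px [329. 235.] n 530 top z 24.1 rect [457.9 178.3  60.6  45.5 -12.9]
  carton px [290. 265.] n 1093 top z 24.0 rect [462.7 297.4  71.9  63.6   9.2]
```

```bash
cat > g.py <<'E'
from h import *
def flat(yaw): return Ro.from_euler('xyz',[np.pi,0,np.radians(yaw)])
DECK={'w':(np.array([.572,-.1308,.030]),-5.8),'n':(np.array([.569,.057,.030]),-9.9)}
def deckR(k,t=12.):  # columns: tool x uphill, z into deck
    a=np.radians(DECK[k][1]);t=np.radians(t)
    u=np.array([np.cos(t)*np.cos(a),np.cos(t)*np.sin(a),np.sin(t)]);y=np.array([np.sin(a),-np.cos(a),0])
    return Ro.from_matrix(np.stack([u,y,np.cross(u,y)],1))
def deckP(k,up,h):  # point 'up' m uphill of backstop foot, h above deck
    M=deckR(k).as_matrix();return DECK[k][0]+M[:,0]*up-M[:,2]*h
def go(*ts):
    s=observe();p0=s['tool_pos'];R0=Ro.from_euler('xyz',s['tool_rot'])
    print('t',round(s['time'],2),'pos',p0.round(4),'F',s['contact_force'].round(1),'op',round(s['opening'],4))
    for p,R in ts:
        print(' travel',R0.inv().apply(np.array(p)-p0).round(4),'dr',np.degrees((R0.inv()*R).as_rotvec()).round(1))
E
python3 -c "
from g import *
go(([.446,-.079,.22],flat(.8)),([.446,-.079,.10],flat(.8)))"
```

```text
t 0.2 pos [ 0.2315 -0.471   0.2263] F [0.3 0.  0.7] op 0.0917
 travel [ 0.3654 -0.2572  0.0066] dr [-0.1  0.  25.4]
 travel [ 0.3653 -0.2571  0.1266] dr [-0.1  0.  25.4]
```

>>> arm_command(fingers=[-1,-1,-1,-1,-1,-1,-1,-1], travel=[[0.365,-0.257,0.007],[0.365,-0.257,0.007],[0.365,-0.257,0.007],[0.365,-0.257,0.007],[0.365,-0.257,0.007],[0.365,-0.257,0.007],[0.365,-0.257,0.007],[0.365,-0.257,0.007]], dr=[[0,0,25.4],[0,0,25.4],[0,0,25.4],[0,0,25.4],[0,0,25.4],[0,0,25.4],[0,0,25.4],[0,0,25.4]], squeeze=15)

```text
time: 0.87
tool_pos: [0.3893, -0.182, 0.2217]
tool_rot: [3.141, -0.0, 0.013]
contact_force: [0.7, -0.9, -0.0]
opening: 0.0919
grip_force: 0.0
```

```bash
python3 -c "
from g import *
go(([.446,-.079,.12],flat(.8)))"
```

```text
t 0.87 pos [ 0.3893 -0.182   0.2217] F [ 0.7 -0.9 -0. ] op 0.0919
 travel [ 0.058  -0.1022  0.1017] dr [ 0.  -0.  -0.1]
```

>>> arm_command(fingers=[-1,-1,-1,-1,-1,-1,-1], travel=[[0.057,-0.102,0.1],[0.057,-0.102,0.1],[0.057,-0.102,0.1],[0.057,-0.102,0.1],[0.057,-0.102,0.1],[0.057,-0.102,0.1],[0.057,-0.102,0.1]], dr=[[0,0,0],[0,0,0],[0,0,0],[0,0,0],[0,0,0],[0,0,0],[0,0,0]])

```text
time: 1.45
tool_pos: [0.4447, -0.0816, 0.122]
tool_rot: [3.141, -0.0, 0.014]
contact_force: [0.3, -0.4, 0.6]
opening: 0.092
grip_force: 0.0
```

```bash
python3 -c "
from g import *
go(([.446,-.079,.006],flat(.8)))
c=read_camera('wrist');cv2.imwrite('pics/w1.png',c['color']);W=cloud(c);m=card(c,W)
p=W[m];print(len(p));p=p[abs(p[:,2]-np.percentile(p[:,2],90))<.005];print(np.median(p[:,2]),rect(p[:,:2]))"
```

```text
t 1.45 pos [ 0.4447 -0.0816  0.122 ] F [ 0.3 -0.4  0.6] op 0.092
 travel [ 0.0013 -0.0026  0.116 ] dr [ 0. -0. -0.]
12572
0.03369350254422425 [480.1  33.  326.8 133.1  67.9]
```

View pics/w1.png

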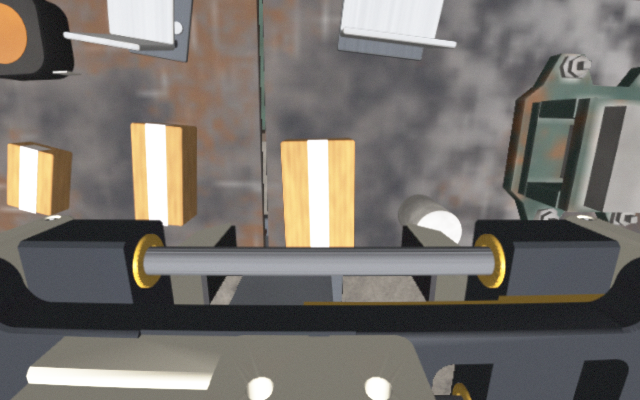

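The wrist view shows wide_long at (318,190), centred between the fingers at about 210 and 430. The stub is at (430,215), just clear of the right finger, so I'll narrow the opening to about 80 mm.

>>> arm_command(fingers=[-0.74,-0.74,-0.74,-0.74,-0.74,-0.74,-0.74,-0.74], travel=[[0.001,-0.002,0.06],[0.001,-0.002,0.06],[0.001,-0.002,0.07],[0.001,-0.002,0.09],[0.001,-0.002,0.1],[0.001,-0.002,0.11],[0.001,-0.002,0.115],[0.001,-0.002,0.115]], dr=[[0,0,0],[0,0,0],[0,0,0],[0,0,0],[0,0,0],[0,0,0],[0,0,0],[0,0,0]])

```text
time: 2.17
tool_pos: [0.4453, -0.0801, 0.0065]
tool_rot: [3.141, 0.0, 0.012]
contact_force: [0.5, 0.7, 0.5]
opening: 0.0799
grip_force: 0.0
```

>>> arm_command(fingers=[1,1,1,1,1,1,1,1], travel=[[0,0,0],[0,0,0],[0,0,0],[0,0,0],[0,0,0],[0,0,0],[0,0,0],[0,0,0]], dr=[[0,0,0],[0,0,0],[0,0,0],[0,0,0],[0,0,0],[0,0,0],[0,0,0],[0,0,0]])

```text
time: 2.83
tool_pos: [0.446, -0.0796, 0.0073]
tool_rot: [3.141, -0.002, 0.014]
contact_force: [-1.3, -2.7, 6.6]
opening: 0.0599
grip_force: 15.0
```

```bash
python3 -c "
from g import *
s=observe();p=s['tool_pos']
go((p+[0,0,.15],flat(.8)),(deckP('w',.055,.10),deckR('w')))"
```

```text
t 2.83 pos [ 0.446  -0.0796  0.0073] F [-1.3 -2.7  6.6] op 0.0599
 travel [ 0.0002  0.0002 -0.15  ] dr [ 0.1 -0.1 -0. ]
 travel [ 0.1583  0.0569 -0.1316] dr [-0.6 11.9  6.6]
```

>>> arm_command(fingers=[1,1,1,1,1,1,1,1], travel=[[0,0,-0.02],[0,0,-0.06],[0,0,-0.1],[0.02,0.005,-0.13],[0.05,0.02,-0.132],[0.09,0.035,-0.132],[0.125,0.05,-0.132],[0.158,0.057,-0.132]], dr=[[0,0,0],[0,0,0],[0,0,0],[0,2,1],[-0.2,5,3],[-0.4,9,5],[-0.6,11.9,6.6],[-0.6,11.9,6.6]], squeeze=25)

```text
time: 3.5
tool_pos: [0.6043, -0.1349, 0.1384]
tool_rot: [-3.14, -0.209, -0.105]
contact_force: [0.5, -0.4, -2.8]
opening: 0.0598
grip_force: 24.9
```

>>> arm_command(fingers=[1,1,1], travel=[[0,0,0],[0,0,0],[0,0,0]], dr=[[0,0,0],[0,0,0],[0,0,0]])

```text
time: 3.75
tool_pos: [0.603, -0.1333, 0.1375]
tool_rot: [-3.139, -0.205, -0.102]
contact_force: [0.3, -0.4, -2.8]
opening: 0.06
grip_force: 24.9
```

```bash
python3 -c "
from g import *
go((deckP('w',.055,.10),deckR('w')),(deckP('w',.055,.015),deckR('w')),(deckP('w',.055,.009),deckR('w')))
for n in('top','scene'):
    c=read_camera(n);cv2.imwrite('pics/%s1.png'%n,c['color'][80:280,220:480].repeat(2,0).repeat(2,1))"
```

```text
t 3.75 pos [ 0.603  -0.1333  0.1375] F [ 0.3 -0.4 -2.8] op 0.06
 travel [ 0.0022  0.0006 -0.0014] dr [-0.1  0.3 -0. ]
 travel [0.0026 0.0008 0.0836] dr [-0.1  0.3 -0. ]
 travel [0.0026 0.0008 0.0896] dr [-0.1  0.3 -0. ]
```

View pics/scene1.png

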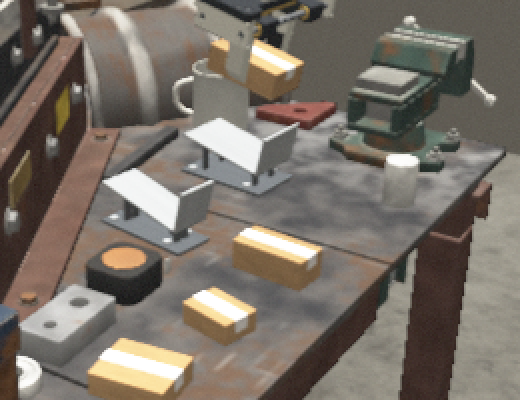

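The scene crop shows wide_long in the gripper, parallel to and above the wide deck, around (255,65). The bystanders are untouched.

>>> arm_command(fingers=[1,1,1,1,1,1,1], travel=[[0.002,0.001,0.03],[0.002,0.001,0.05],[0.002,0.001,0.065],[0.002,0.001,0.075],[0.002,0.001,0.082],[0.002,0.001,0.088],[0.002,0.001,0.088]], dr=[[0,0.3,0],[0,0.3,0],[0,0.3,0],[0,0.3,0],[0,0.3,0],[0,0.3,0],[0,0.3,0]])

```text
time: 4.43
tool_pos: [0.6238, -0.1367, 0.0523]
tool_rot: [-3.14, -0.212, -0.102]
contact_force: [-0.3, 0.2, -2.7]
opening: 0.0601
grip_force: 24.9
```

>>> arm_command(fingers=[1,1,1,1,1], travel=[[-0.001,0,0],[-0.002,0,0],[-0.003,0,0],[-0.004,0,0],[-0.004,0,0]], dr=[[0,0,0],[0,0,0],[0,0,0],[0,0,0],[0,0,0]])

```text
time: 4.85
tool_pos: [0.6201, -0.1365, 0.0525]
tool_rot: [-3.14, -0.213, -0.102]
contact_force: [0.4, 1.5, -2.0]
opening: 0.0596
grip_force: 24.9
```

```bash
python3 -c "
from g import *
go((deckP('w',.048,.007),deckR('w')))"
```

```text
t 4.85 pos [ 0.6201 -0.1365  0.0525] F [ 0.4  1.5 -2. ] op 0.0596
 travel [-0.0041 -0.0008  0.0049] dr [-0.1 -0.2 -0.1]
```

No contact yet, so I'll move a little further down the slope and lower until it touches.

>>> arm_command(fingers=[1,1,1,1,1,1], travel=[[-0.001,-0.001,0.001],[-0.001,-0.001,0.002],[-0.002,-0.001,0.003],[-0.002,-0.001,0.004],[-0.002,-0.001,0.005],[-0.002,-0.001,0.005]], dr=[[0,0,0],[0,0,0],[0,0,0],[0,0,0],[0,0,0],[0,0,0]])

```text
time: 5.35
tool_pos: [0.6191, -0.1353, 0.0474]
tool_rot: [-3.14, -0.213, -0.102]
contact_force: [-5.6, 1.3, 6.1]
opening: 0.0599
grip_force: 24.9
```

>>> arm_command(fingers=[1,1,1,1], travel=[[-0.001,0,0],[-0.002,0,0],[-0.003,0,0],[-0.003,0,0]], dr=[[0,0,0],[0,0,0],[0,0,0],[0,0,0]])

```text
time: 5.68
tool_pos: [0.6177, -0.1355, 0.0472]
tool_rot: [-3.141, -0.216, -0.102]
contact_force: [1.8, 0.9, 4.8]
opening: 0.0602
grip_force: 24.9
```

>>> arm_command(fingers=[1,1,1,1], travel=[[-0.001,0,0],[-0.002,0,0],[-0.003,0,0],[-0.003,0,0]], dr=[[0,0,0],[0,0,0],[0,0,0],[0,0,0]])

```text
time: 6.02
tool_pos: [0.6173, -0.1358, 0.0474]
tool_rot: [-3.141, -0.222, -0.104]
contact_force: [9.8, 0.9, 2.0]
opening: 0.0598
grip_force: 24.9
```

```bash
python3 -c "
from g import *
go((deckP('w',.048,.007),deckR('w')))"
```

```text
t 6.02 pos [ 0.6173 -0.1358  0.0474] F [9.8 0.9 2. ] op 0.0598
 travel [-0.0002 -0.0004  0.0005] dr [ 0.  -0.7 -0.1]
```

It's against the backstop. I'll ease off, release and rise.

>>> arm_command(fingers=[1,-0.7,-0.7,-0.7,-0.7,-0.7], travel=[[0.003,0,0],[0.003,0,0],[0.003,0,0],[0.003,0,0],[0.003,0,0],[0.003,0,0]], dr=[[0,0,0],[0,0,0],[0,0,0],[0,0,0],[0,0,0],[0,0,0]])

```text
time: 6.52
tool_pos: [0.6161, -0.135, 0.0456]
tool_rot: [-3.14, -0.212, -0.102]
contact_force: [0.8, -0.4, -0.3]
opening: 0.078
grip_force: 0.0
```

>>> arm_command(fingers=[-0.7,-0.7,-0.7,-0.7,-0.7], travel=[[0,0,-0.03],[0,0,-0.07],[0,0,-0.1],[0,0,-0.1],[0,0,-0.1]], dr=[[0,0,0],[0,0,0],[0,0,0],[0,0,0],[0,0,0]])

```text
time: 6.93
tool_pos: [0.5962, -0.1334, 0.1459]
tool_rot: [-3.141, -0.217, -0.102]
contact_force: [-0.5, 0.5, -0.9]
opening: 0.0782
grip_force: 0.0
```

```bash
python3 -c "
from g import *
go(([.464,.054,.13],flat(-5.4)))"
```

```text
t 6.93 pos [ 0.5962 -0.1334  0.1459] F [-0.5  0.5 -0.9] op 0.0782
 travel [-0.1505 -0.173  -0.0168] dr [  0.  -12.4  -0.4]
```

>>> arm_command(fingers=[-0.52,-0.52,-0.52,-0.52,-0.52,-0.52,-0.52,-0.52], travel=[[-0.15,-0.173,-0.017],[-0.15,-0.173,-0.017],[-0.15,-0.173,-0.017],[-0.15,-0.173,-0.017],[-0.15,-0.173,-0.017],[-0.15,-0.173,-0.017],[-0.15,-0.173,-0.017],[-0.15,-0.173,-0.017]], dr=[[0,-12.4,-0.4],[0,-12.4,-0.4],[0,-12.4,-0.4],[0,-12.4,-0.4],[0,-12.4,-0.4],[0,-12.4,-0.4],[0,-12.4,-0.4],[0,-12.4,-0.4]])

```text
time: 7.6
tool_pos: [0.4627, 0.0551, 0.1279]
tool_rot: [-3.141, 0.005, -0.093]
contact_force: [0.7, -0.1, -0.1]
opening: 0.0699
grip_force: 0.0
```

```bash
python3 -c "
from g import *
go(([.464,.054,.006],flat(-5.4)))
c=read_camera('wrist');W=cloud(c);m=card(c,W)
k,l,st,ce=cv2.connectedComponentsWithStats(m.astype(np.uint8))
for i in range(1,k):
    p=W[l==i]
    if len(p)>300: p=p[abs(p[:,2]-np.percentile(p[:,2],90))<.005];print(ce[i].round(),np.median(p[:,2]).round(4),rect(p[:,:2]))"
```

```text
t 7.6 pos [0.4627 0.0551 0.1279] F [ 0.7 -0.1 -0.1] op 0.0699
 travel [0.0021 0.0011 0.1219] dr [-0.   0.3  0.1]
[552.  19.] 0.0656 [ 579.5 -113.2   23.9   23.4   -5.3]
[606.  20.] 0.066 [ 576.7 -150.9   24.8   22.8   -5.3]
[65. 25.] 0.0169 [624.5 251.7  17.   15.3 -88.1]
[164.  72.] 0.0345 [574.7 165.9  45.   44.9 -13.9]
[304. 194.] 0.0335 [464.9  67.2  82.3  12.9  -4.7]
[339. 193.] 0.0335 [462.6  37.8  82.8  11.8  -4.8]
[ 76. 202.] 0.0237 [474.8 277.   51.8  23.7   9.8]
[171. 199.] 0.0236 [470.2 187.1  37.1  12.1 -14. ]
[204. 211.] 0.0234 [453.6 161.3  57.3  13.8 -14. ]
[ 35. 202.] 0.0237 [479.6 316.3  30.8  21.1   8.1]
```

>>> arm_command(fingers=[-0.52,-0.52,-0.52,-0.52,-0.52,-0.52,-0.52], travel=[[0.001,0.002,0.04],[0.001,0.002,0.07],[0.001,0.002,0.09],[0.001,0.002,0.105],[0.001,0.002,0.115],[0.001,0.002,0.121],[0.001,0.002,0.121]], dr=[[0,0.3,0.1],[0,0.3,0.1],[0,0.3,0.1],[0,0.3,0.1],[0,0.3,0.1],[0,0.3,0.1],[0,0.3,0.1]])

```text
time: 8.23
tool_pos: [0.4639, 0.0514, 0.0065]
tool_rot: [-3.141, 0.001, -0.098]
contact_force: [-0.4, -0.3, 0.2]
opening: 0.0696
grip_force: 0.0
```

>>> arm_command(fingers=[1,1,1,1,1,1,1,1], travel=[[0,0,0],[0,0,0],[0,0,0],[0,0,0],[0,0,0],[0,0,0],[0,0,0],[0,0,0]], dr=[[0,0,0],[0,0,0],[0,0,0],[0,0,0],[0,0,0],[0,0,0],[0,0,0],[0,0,0]])

```text
time: 8.9
tool_pos: [0.4644, 0.0524, 0.0085]
tool_rot: [-3.141, -0.003, -0.097]
contact_force: [-0.6, 0.2, 6.2]
opening: 0.0417
grip_force: 24.9
```

```bash
python3 -c "
from g import *
go((deckP('n',.049,.10),deckR('n')))"
```

```text
t 8.9 pos [0.4644 0.0524 0.0085] F [-0.6  0.2  6.2] op 0.0417
 travel [ 0.1311 -0.0127 -0.1291] dr [-0.5 11.8  4.3]
```

>>> arm_command(fingers=[1,1,1,1,1,1,1,1], travel=[[0,0,-0.02],[0,0,-0.06],[0,0,-0.1],[0.02,-0.003,-0.128],[0.05,-0.006,-0.129],[0.09,-0.01,-0.129],[0.12,-0.013,-0.129],[0.131,-0.013,-0.129]], dr=[[0,0,0],[0,0,0],[0,0,0],[0,2,1],[-0.2,5,2],[-0.4,9,3.5],[-0.5,11.8,4.3],[-0.5,11.8,4.3]])

```text
time: 9.57
tool_pos: [0.5975, 0.053, 0.1372]
tool_rot: [-3.141, -0.212, -0.172]
contact_force: [-0.3, 0.9, -2.0]
opening: 0.0416
grip_force: 24.9
```

>>> arm_command(fingers=[1,1], travel=[[0,0,0],[0,0,0]], dr=[[0,0,0],[0,0,0]])

```text
time: 9.73
tool_pos: [0.5946, 0.0526, 0.1362]
tool_rot: [3.141, -0.205, -0.172]
contact_force: [-0.8, -0.5, -2.1]
opening: 0.042
grip_force: 24.9
```

```bash
python3 -c "
from g import *
go((deckP('n',.046,.011),deckR('n')))"
```

```text
t 9.73 pos [0.5946 0.0526 0.1362] F [-0.8 -0.5 -2.1] op 0.042
 travel [-0.0011  0.0001  0.0875] dr [0.  0.2 0. ]
```

>>> arm_command(fingers=[1,1,1,1,1,1,1,1], travel=[[0,0,0.03],[0,0,0.055],[0,0,0.07],[0,0,0.08],[0,0,0.085],[0,0,0.088],[-0.001,0,0.09],[-0.001,0,0.091]], dr=[[0,0.2,0],[0,0.2,0],[0,0.2,0],[0,0.2,0],[0,0.2,0],[0,0.2,0],[0,0.2,0],[0,0.2,0]])

```text
time: 10.4
tool_pos: [0.613, 0.0495, 0.0486]
tool_rot: [-3.142, -0.212, -0.172]
contact_force: [-0.4, -0.1, -1.6]
opening: 0.0418
grip_force: 24.9
```

>>> arm_command(fingers=[1,1,1,1,1], travel=[[-0.001,0,0],[-0.002,0,0],[-0.003,0,0],[-0.004,0,0],[-0.004,0,0]], dr=[[0,0,0],[0,0,0],[0,0,0],[0,0,0],[0,0,0]])

```text
time: 10.82
tool_pos: [0.6092, 0.0502, 0.0475]
tool_rot: [3.142, -0.212, -0.172]
contact_force: [0.2, 0.4, -1.7]
opening: 0.0414
grip_force: 24.9
```

```bash
python3 -c "
from g import *
go((deckP('n',.042,.0075),deckR('n')))"
```

```text
t 10.82 pos [0.6092 0.0502 0.0475] F [ 0.2  0.4 -1.7] op 0.0414
 travel [-0.0015  0.0002  0.0011] dr [-0.  -0.1  0. ]
```

>>> arm_command(fingers=[1,1,1,1,1,1], travel=[[-0.001,0,0.001],[-0.001,0,0.002],[-0.001,0,0.003],[-0.002,0,0.003],[-0.003,0,0.003],[-0.003,0,0.003]], dr=[[0,0,0],[0,0,0],[0,0,0],[0,0,0],[0,0,0],[0,0,0]])

```text
time: 11.32
tool_pos: [0.6092, 0.0502, 0.0472]
tool_rot: [-3.141, -0.219, -0.172]
contact_force: [-4.7, -1.1, 17.3]
opening: 0.0421
grip_force: 24.9
```

>>> arm_command(fingers=[1,1,1,1,1], travel=[[0,0,-0.002],[-0.001,0,-0.002],[-0.002,0,-0.002],[-0.003,0,-0.002],[-0.003,0,-0.002]], dr=[[0,0,0],[0,0,0],[0,0,0],[0,0,0],[0,0,0]])

```text
time: 11.73
tool_pos: [0.6091, 0.0502, 0.048]
tool_rot: [-3.14, -0.224, -0.173]
contact_force: [11.5, -2.5, 1.9]
opening: 0.042
grip_force: 24.9
```

>>> arm_command(fingers=[1,-0.5,-0.5,-0.5,-0.5,-0.5], travel=[[0.004,0,0],[0.004,0,0],[0.004,0,0],[0.004,0,0],[0.004,0,0],[0.004,0,0]], dr=[[0,0,0],[0,0,0],[0,0,0],[0,0,0],[0,0,0],[0,0,0]])

```text
time: 12.23
tool_pos: [0.607, 0.0506, 0.0454]
tool_rot: [3.141, -0.211, -0.172]
contact_force: [-0.4, -0.5, -1.1]
opening: 0.0676
grip_force: 0.0
```

>>> arm_command(fingers=[-0.5,-0.5,-0.5,-0.5,-0.5], travel=[[0,0,-0.03],[0,0,-0.07],[0,0,-0.1],[0,0,-0.1],[0,0,-0.1]], dr=[[0,0,0],[0,0,0],[0,0,0],[0,0,0],[0,0,0]])

```text
time: 12.65
tool_pos: [0.5875, 0.0542, 0.1455]
tool_rot: [-3.141, -0.215, -0.172]
contact_force: [-0.5, -0.2, -1.0]
opening: 0.0688
grip_force: 0.0
```

```bash
python3 -c "
from g import *
go(([.462,.296,.13],flat(8.7)))"
```

```text
t 12.65 pos [0.5875 0.0542 0.1455] F [-0.5 -0.2 -1. ] op 0.0688
 travel [-0.1645 -0.2167 -0.02  ] dr [  2.  -12.2 -18.5]
```

```bash
python3 -c "
from g import *
c=read_camera('top');W=cloud(c);p=W[80:222,95:205].reshape(-1,3);p=p[(p[:,2]>.05)]
print('toolbox min x,y',np.nanmin(p[:,0]),np.nanmin(p[:,1]),np.nanmax(p[:,2]))
q=p[p[:,0]<.56];print(np.nanmin(q[:,1]))
W=W.copy();k,l,st,ce=cv2.connectedComponentsWithStats(card(c,W).astype(np.uint8))
for i in range(1,k):
    if st[i,4]>80: print(ce[i].round(),rect(W[l==i][:,:2]))
c=read_camera('scene');cv2.imwrite('pics/s2.png',c['color'][80:280,220:480].repeat(2,0).repeat(2,1))"
```

```text
toolbox min x,y 0.46473053077616017 0.33492061034757187 0.33190710606860413
0.42903141637319875
[409. 161.] [ 623.1 -134.   112.2   64.6   -3.9]
[292. 177.] [575.9 165.7  47.1  44.8 -28.6]
[241. 220.] [461.7 295.3  73.   60.7   7.6]
[287. 223.] [456.6 176.2  57.4  42.  -12.9]
```

View pics/s2.png

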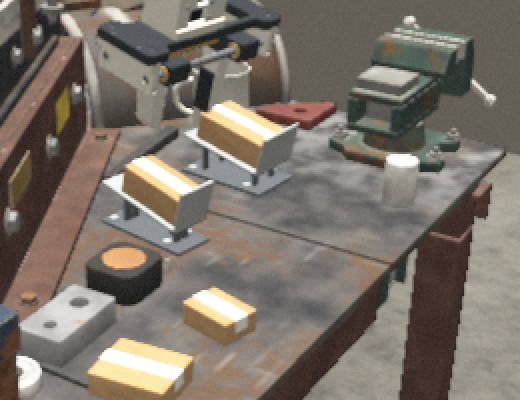

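The scene crop shows both long cartons flat on their decks, against the backstops. The toolbox edge at y = 0.43 stays clear of the gripper, so I'll go to wide_short.

>>> arm_command(fingers=[-0.74,-0.74,-0.74,-0.74,-0.74,-0.74,-0.74,-0.74], travel=[[-0.164,-0.217,-0.02],[-0.164,-0.217,-0.02],[-0.164,-0.217,-0.02],[-0.164,-0.217,-0.02],[-0.164,-0.217,-0.02],[-0.164,-0.217,-0.02],[-0.164,-0.217,-0.02],[-0.164,-0.217,-0.02]], dr=[[2,-12.2,-18.5],[2,-12.2,-18.5],[2,-12.2,-18.5],[2,-12.2,-18.5],[2,-12.2,-18.5],[2,-12.2,-18.5],[2,-12.2,-18.5],[2,-12.2,-18.5]])

```text
time: 13.42
tool_pos: [0.4584, 0.2994, 0.1264]
tool_rot: [-3.141, 0.008, 0.157]
contact_force: [0.2, 0.4, -0.1]
opening: 0.0797
grip_force: 0.0
```

```bash
python3 -c "
from g import *
go(([.462,.295,.005],flat(8.4)))"
```

```text
t 13.42 pos [0.4584 0.2994 0.1264] F [ 0.2  0.4 -0.1] op 0.0797
 travel [0.0038 0.005  0.1213] dr [-0.1  0.5  0.6]
```

>>> arm_command(fingers=[-0.74,-0.74,-0.74,-0.74,-0.74,-0.74,-0.74,-0.74], travel=[[0.001,0.001,0.04],[0.001,0.001,0.075],[0.001,0.001,0.095],[0.001,0.001,0.11],[0.001,0.001,0.118],[0.001,0.001,0.123],[0.001,0.001,0.123],[0.001,0.001,0.123]], dr=[[0,0,0.3],[0,0,0.3],[0,0,0.3],[0,0,0.3],[0,0,0.3],[0,0,0.3],[0,0,0.3],[0,0,0.3]])

```text
time: 14.08
tool_pos: [0.463, 0.2952, 0.0059]
tool_rot: [-3.14, 0.003, 0.146]
contact_force: [0.2, 0.3, 0.8]
opening: 0.0798
grip_force: 0.0
```

```bash
python3 -c "
from g import *
go(([.462,.295,.005],flat(8.4)))"
```

```text
t 14.08 pos [0.463  0.2952 0.0059] F [0.2 0.3 0.8] op 0.0798
 travel [-0.001   0.      0.0009] dr [-0.1  0.2 -0. ]
```

>>> arm_command(fingers=[-0.74,1,1,1,1,1,1,1], travel=[[0,0,0.001],[0,0,0.001],[0,0,0.001],[0,0,0.001],[0,0,0.001],[0,0,0.001],[0,0,0.001],[0,0,0.001]], dr=[[0,0,0],[0,0,0],[0,0,0],[0,0,0],[0,0,0],[0,0,0],[0,0,0],[0,0,0]])

```text
time: 14.75
tool_pos: [0.4627, 0.2954, 0.0051]
tool_rot: [-3.14, 0.003, 0.147]
contact_force: [-1.0, -0.0, 5.4]
opening: 0.0603
grip_force: 25.0
```

```bash
python3 -c "
from g import *
s=observe()
go((s['tool_pos']+[0,0,.16],flat(8.4)),(deckP('w',.041,.13),deckR('w')))"
```

```text
t 14.75 pos [0.4627 0.2954 0.0051] F [-1.  -0.   5.4] op 0.0603
 travel [-0.0004 -0.0002 -0.16  ] dr [-0.1  0.2  0. ]
 travel [ 0.058   0.4406 -0.1613] dr [-1.5 12.1 14.2]
```

>>> arm_command(fingers=[1,1,1,1,1,1,1,1], travel=[[0,0,-0.03],[0,0,-0.07],[0,0,-0.11],[0,0.01,-0.145],[0.005,0.045,-0.161],[0.01,0.085,-0.161],[0.015,0.125,-0.161],[0.02,0.165,-0.161]], dr=[[0,0,0],[0,0,0],[0,0,0],[0,0,0],[0,1,1],[0,2,2],[0,3,4],[0,4,6]])

```text
time: 15.42
tool_pos: [0.5069, 0.1335, 0.1655]
tool_rot: [-3.137, -0.067, 0.041]
contact_force: [1.0, -0.3, -1.9]
opening: 0.0596
grip_force: 25.0
```

```bash
python3 -c "
from g import *
go((deckP('w',.041,.13),deckR('w')))"
```

```text
t 15.42 pos [0.5069 0.1335 0.1655] F [ 1.  -0.3 -1.9] op 0.0596
 travel [0.067  0.2686 0.0032] dr [-1.4  8.1  8.1]
```

>>> arm_command(fingers=[1,1,1,1,1,1,1,1], travel=[[0.01,0.04,0],[0.02,0.08,0],[0.03,0.12,0],[0.04,0.16,0],[0.05,0.2,0],[0.06,0.24,0.001],[0.066,0.266,0.003],[0.066,0.266,0.003]], dr=[[-0.2,1,1],[-0.4,2,2],[-0.6,3,3],[-0.8,4.5,4.5],[-1,6,6],[-1.2,7,7],[-1.4,8.1,8.1],[-1.4,8.1,8.1]])

```text
time: 16.08
tool_pos: [0.5844, -0.1332, 0.1646]
tool_rot: [3.14, -0.208, -0.107]
contact_force: [-1.0, -0.2, -1.4]
opening: 0.0593
grip_force: 25.0
```

>>> arm_command(fingers=[1,1,1], travel=[[0,0,0],[0,0,0],[0,0,0]], dr=[[0,0,0],[0,0,0],[0,0,0]])

```text
time: 16.33
tool_pos: [0.5838, -0.1268, 0.1654]
tool_rot: [3.142, -0.207, -0.1]
contact_force: [-0.1, 0.3, -1.4]
opening: 0.0596
grip_force: 25.0
```

```bash
python3 -c "
from g import *
go((deckP('w',.040,.043),deckR('w')))"
```

```text
t 16.33 pos [ 0.5838 -0.1268  0.1654] F [-0.1  0.3 -1.4] op 0.0596
 travel [0.001  0.0052 0.0871] dr [-0.   0.2  0.1]
```

>>> arm_command(fingers=[1,1,1,1,1,1,1,1], travel=[[0.001,0.005,0.02],[0.001,0.005,0.05],[0.001,0.005,0.065],[0.001,0.005,0.076],[0.001,0.005,0.083],[0.001,0.005,0.087],[0.001,0.005,0.087],[0.001,0.005,0.087]], dr=[[0,0.2,0.1],[0,0.2,0.1],[0,0.2,0.1],[0,0.2,0.1],[0,0.2,0.1],[0,0.2,0.1],[0,0.2,0.1],[0,0.2,0.1]])

```text
time: 17.0
tool_pos: [0.6029, -0.1349, 0.0815]
tool_rot: [3.141, -0.212, -0.102]
contact_force: [-0.1, 0.1, -1.0]
opening: 0.0598
grip_force: 25.0
```

```bash
python3 -c "
from g import *
go((deckP('w',.036,.039),deckR('w')))"
```

```text
t 17.0 pos [ 0.6029 -0.1349  0.0815] F [-0.1  0.1 -1. ] op 0.0598
 travel [-0.0052 -0.0009  0.0049] dr [ 0.  -0.2 -0.1]
```

Now I'll slide down the slope just clear of the carton below, then lower gently.

>>> arm_command(fingers=[1,1,1,1,1,1,1,1], travel=[[-0.001,-0.001,0.001],[-0.002,-0.001,0.002],[-0.003,-0.001,0.003],[-0.004,-0.001,0.003],[-0.005,-0.001,0.003],[-0.006,-0.001,0.003],[-0.007,-0.001,0.003],[-0.007,-0.001,0.003]], dr=[[0,0,0],[0,0,0],[0,0,0],[0,0,0],[0,0,0],[0,0,0],[0,0,0],[0,0,0]])

```text
time: 17.67
tool_pos: [0.5998, -0.1338, 0.0782]
tool_rot: [3.14, -0.22, -0.103]
contact_force: [10.1, 2.4, -3.0]
opening: 0.0598
grip_force: 25.0
```

```bash
python3 -c "
from g import *
go((deckP('w',.036,.039),deckR('w')))"
```

```text
t 17.67 pos [ 0.5998 -0.1338  0.0782] F [10.1  2.4 -3. ] op 0.0598
 travel [-0.0014 -0.0002  0.0023] dr [ 0.1 -0.6 -0.1]
```

>>> arm_command(fingers=[1,1,1,1,1,1], travel=[[0.003,0,0],[0.003,0,0.001],[0.003,0,0.002],[0.003,0,0.003],[0.003,0,0.003],[0.003,0,0.003]], dr=[[0,0,0],[0,0,0],[0,0,0],[0,0,0],[0,0,0],[0,0,0]])

```text
time: 18.17
tool_pos: [0.6006, -0.134, 0.0759]
tool_rot: [3.141, -0.214, -0.103]
contact_force: [-2.0, 1.6, 11.4]
opening: 0.0596
grip_force: 25.0
```

>>> arm_command(fingers=[-0.7,-0.7,-0.7,-0.7,-0.7], travel=[[0,0,-0.001],[0,0,-0.001],[0,0,-0.001],[0,0,-0.001],[0,0,-0.001]], dr=[[0,0,0],[0,0,0],[0,0,0],[0,0,0],[0,0,0]])

```text
time: 18.58
tool_pos: [0.5994, -0.1337, 0.0746]
tool_rot: [-3.142, -0.21, -0.103]
contact_force: [0.2, -0.0, 0.7]
opening: 0.0779
grip_force: 0.0
```

>>> arm_command(fingers=[-0.7,-0.7,-0.7,-0.7,-0.7], travel=[[0,0,-0.03],[0,0,-0.07],[0,0,-0.1],[0,0,-0.1],[0,0,-0.1]], dr=[[0,0,0],[0,0,0],[0,0,0],[0,0,0],[0,0,0]])

```text
time: 19.0
tool_pos: [0.5795, -0.1319, 0.1747]
tool_rot: [3.14, -0.215, -0.103]
contact_force: [-0.4, -0.0, -0.5]
opening: 0.078
grip_force: 0.0
```

```bash
python3 -c "
from g import *
go(([.457,.177,.15],flat(-13)))"
```

```text
t 19.0 pos [ 0.5795 -0.1319  0.1747] F [-0.4 -0.  -0.5] op 0.078
 travel [-0.1553 -0.2947 -0.009 ] dr [ -0.7 -12.3   7.1]
```

>>> arm_command(fingers=[-0.52,-0.52,-0.52,-0.52,-0.52,-0.52,-0.52,-0.52], travel=[[-0.155,-0.295,-0.009],[-0.155,-0.295,-0.009],[-0.155,-0.295,-0.009],[-0.155,-0.295,-0.009],[-0.155,-0.295,-0.009],[-0.155,-0.295,-0.009],[-0.155,-0.295,-0.009],[-0.155,-0.295,-0.009]], dr=[[-0.7,-12.3,7.1],[-0.7,-12.3,7.1],[-0.7,-12.3,7.1],[-0.7,-12.3,7.1],[-0.7,-12.3,7.1],[-0.7,-12.3,7.1],[-0.7,-12.3,7.1],[-0.7,-12.3,7.1]])

```text
time: 19.67
tool_pos: [0.4547, 0.1791, 0.1472]
tool_rot: [3.141, 0.007, -0.227]
contact_force: [1.1, -0.5, 0.0]
opening: 0.0696
grip_force: 0.0
```

>>> arm_command(fingers=[-0.52,-0.52,-0.52], travel=[[0,0,0],[0,0,0],[0,0,0]], dr=[[0,0,0],[0,0,0],[0,0,0]])

```text
time: 19.92
tool_pos: [0.4563, 0.1773, 0.148]
tool_rot: [3.141, 0.005, -0.226]
contact_force: [0.3, 0.2, 0.2]
opening: 0.0696
grip_force: 0.0
```

```bash
python3 -c "
from g import *
go(([.457,.177,.005],flat(-13)))
c=read_camera('wrist');W=cloud(c);m=card(c,W)
k,l,st,ce=cv2.connectedComponentsWithStats(m.astype(np.uint8))
for i in range(1,k):
    p=W[l==i]
    if len(p)>300 and np.median(p[:,0])<.5: p=p[abs(p[:,2]-np.percentile(p[:,2],90))<.005];print(ce[i].round(),np.median(p[:,2]).round(4),rect(p[:,:2]))"
```

```text
t 19.92 pos [0.4563 0.1773 0.148 ] F [0.3 0.2 0.2] op 0.0696
 travel [1.50e-03 1.00e-04 1.43e-01] dr [0.  0.3 0. ]
[304. 187.] 0.0234 [460.8 190.1  57.8  12.1 -14.3]
[335. 187.] 0.0234 [454.  161.2  57.6  11.9 -13.9]
```

>>> arm_command(fingers=[-0.52,-0.52,-0.52,-0.52,-0.52,-0.52,-0.52,-0.52], travel=[[0.001,0.001,0.04],[0.001,0.001,0.08],[0.001,0.001,0.105],[0.001,0.001,0.122],[0.001,0.001,0.134],[0.001,0.001,0.14],[0.001,0.001,0.143],[0.001,0.001,0.143]], dr=[[0,0.3,0.4],[0,0.3,0.4],[0,0.3,0.4],[0,0.3,0.4],[0,0.3,0.4],[0,0.3,0.4],[0,0.3,0.4],[0,0.3,0.4]])

```text
time: 20.63
tool_pos: [0.4572, 0.1757, 0.0057]
tool_rot: [-3.141, -0.001, -0.236]
contact_force: [-0.5, 0.4, 0.4]
opening: 0.0697
grip_force: 0.0
```

>>> arm_command(fingers=[1,1,1,1,1,1,1,1], travel=[[0,0,0],[0,0,0],[0,0,0],[0,0,0],[0,0,0],[0,0,0],[0,0,0],[0,0,0]], dr=[[0,0,0],[0,0,0],[0,0,0],[0,0,0],[0,0,0],[0,0,0],[0,0,0],[0,0,0]])

```text
time: 21.3
tool_pos: [0.457, 0.1767, 0.0065]
tool_rot: [-3.141, -0.002, -0.234]
contact_force: [-1.9, 0.1, 5.3]
opening: 0.0418
grip_force: 25.0
```

```bash
python3 -c "
from g import *
go((deckP('n',.035,.13),deckR('n')))"
```

```text
t 21.3 pos [0.457  0.1767 0.0065] F [-1.9  0.1  5.3] op 0.0418
 travel [ 0.1442  0.0899 -0.1577] dr [ 0.3 11.9 -3.5]
```

>>> arm_command(fingers=[1,1,1,1,1,1,1,1], travel=[[0,0,-0.03],[0,0,-0.07],[0,0,-0.11],[0.02,0.01,-0.145],[0.055,0.03,-0.158],[0.09,0.05,-0.158],[0.12,0.075,-0.158],[0.144,0.09,-0.158]], dr=[[0,0,0],[0,0,0],[0,0,0],[0,2,-0.5],[0,5,-1.5],[0,8,-2.5],[0.3,11.9,-3.5],[0.3,11.9,-3.5]])

```text
time: 21.97
tool_pos: [0.5754, 0.0537, 0.1641]
tool_rot: [3.14, -0.211, -0.172]
contact_force: [0.0, 0.5, -1.7]
opening: 0.0416
grip_force: 25.0
```

>>> arm_command(fingers=[1,1,1], travel=[[0,0,0],[0,0,0],[0,0,0]], dr=[[0,0,0],[0,0,0],[0,0,0]])

```text
time: 22.22
tool_pos: [0.575, 0.0559, 0.1636]
tool_rot: [3.141, -0.207, -0.173]
contact_force: [-0.4, -0.2, -0.2]
opening: 0.0418
grip_force: 25.0
```

```bash
python3 -c "
from g import *
go((deckP('n',.034,.044),deckR('n')))"
```

```text
t 22.22 pos [0.575  0.0559 0.1636] F [-0.4 -0.2 -0.2] op 0.0418
 travel [ 0.0004 -0.0001  0.0854] dr [ 0.   0.1 -0. ]
```

>>> arm_command(fingers=[1,1,1,1,1,1,1,1], travel=[[0,0,0.02],[0,0,0.05],[0,0,0.065],[0,0,0.075],[0,0,0.082],[0,0,0.085],[0,0,0.085],[0,0,0.085]], dr=[[0,0.2,0],[0,0.2,0],[0,0.2,0],[0,0.2,0],[0,0.2,0],[0,0.2,0],[0,0.2,0],[0,0.2,0]])

```text
time: 22.88
tool_pos: [0.5935, 0.0528, 0.0819]
tool_rot: [3.141, -0.214, -0.173]
contact_force: [0.5, 0.1, -1.3]
opening: 0.0417
grip_force: 25.0
```

>>> arm_command(fingers=[1,1,1,1,1,1,1,1], travel=[[-0.001,0,0.001],[-0.002,0,0.002],[-0.003,0,0.002],[-0.004,0,0.002],[-0.005,0,0.002],[-0.006,0,0.002],[-0.006,0,0.002],[-0.006,0,0.002]], dr=[[0,0,0],[0,0,0],[0,0,0],[0,0,0],[0,0,0],[0,0,0],[0,0,0],[0,0,0]])

```text
time: 23.55
tool_pos: [0.5885, 0.0533, 0.0783]
tool_rot: [3.141, -0.214, -0.173]
contact_force: [3.3, -0.9, -0.1]
opening: 0.0417
grip_force: 25.0
```

```bash
python3 -c "
from g import *
go((deckP('n',.029,.040),deckR('n')))"
```

```text
t 23.55 pos [0.5885 0.0533 0.0783] F [ 3.3 -0.9 -0.1] op 0.0417
 travel [-0.0005 -0.0003  0.0031] dr [ 0.  -0.3 -0. ]
```

Just touching the backstop. I'll ease off 1 mm and lower.

>>> arm_command(fingers=[1,1,1,1,1,1], travel=[[0.001,0,0],[0.001,0,0.001],[0.001,0,0.002],[0.001,0,0.003],[0.001,0,0.004],[0.001,0,0.004]], dr=[[0,0,0],[0,0,0],[0,0,0],[0,0,0],[0,0,0],[0,0,0]])

```text
time: 24.05
tool_pos: [0.5891, 0.0532, 0.0756]
tool_rot: [3.141, -0.213, -0.173]
contact_force: [-8.1, -0.8, 15.3]
opening: 0.0419
grip_force: 25.0
```

>>> arm_command(fingers=[1,-0.5,-0.5,-0.5,-0.5,-0.5], travel=[[0,0,-0.001],[0,0,-0.001],[0,0,-0.001],[0,0,-0.001],[0,0,-0.001],[0,0,-0.001]], dr=[[0,0,0],[0,0,0],[0,0,0],[0,0,0],[0,0,0],[0,0,0]])

```text
time: 24.55
tool_pos: [0.5892, 0.0532, 0.0748]
tool_rot: [3.141, -0.212, -0.173]
contact_force: [0.3, 0.3, -0.2]
opening: 0.0676
grip_force: 0.0
```

>>> arm_command(fingers=[-0.5,-0.5,-0.5,-0.5,-0.5,-0.5,-0.5,-0.5], travel=[[0,0,-0.03],[0,0,-0.07],[0,0,-0.1],[-0.04,0,-0.11],[-0.08,0,-0.12],[-0.12,0,-0.12],[-0.15,0,-0.12],[-0.15,0,-0.12]], dr=[[0,0,0],[0,0,0],[0,0,0],[0,0,0],[0,0,0],[0,0,0],[0,0,0],[0,0,0]])

```text
time: 25.22
tool_pos: [0.4131, 0.0835, 0.1588]
tool_rot: [3.139, -0.205, -0.171]
contact_force: [-0.6, 0.3, -1.7]
opening: 0.0688
grip_force: 0.0
```

```bash
python3 -c "
from g import *
go()
for n in('top','scene'):
    c=read_camera(n);W=cloud(c)
    cv2.imwrite('pics/%s9.png'%n,(c['color'][110:250,200:450] if n=='top' else c['color'][80:280,220:480]).repeat(2,0).repeat(2,1))
    for k in 'wn':
        M=deckR(k).as_matrix();D=(W-DECK[k][0])@M*[1000,1000,-1000]  # up-slope, across, height
        D=D.reshape(-1,3);b=(D[:,0]>4)&(D[:,0]<110)&(abs(D[:,1])<36)
        for lo,hi in((53,63),(30,38)):
            q=D[b&(D[:,2]>lo)&(D[:,2]<hi)]
            if len(q)>20: print(n,k,lo,'h',np.median(q[:,2]).round(1),'up',np.percentile(q[:,0],[1,99]).round(1),'y',np.percentile(q[:,1],[1,99]).round(1),rect(q[:,:2]))
"
```

```text
t 25.22 pos [0.4131 0.0835 0.1588] F [-0.6  0.3 -1.7] op 0.0688
top w 53 h 57.9 up [ 4.7 72.3] y [-29.9  29.1] [ 3.83763e+04 -4.31100e+02  6.88978e+04  6.14626e+04  6.00000e-01]
top w 30 h 34.1 up [16.1 96.4] y [-30.5  28.6] [ 5.37034e+04 -1.10260e+03  8.64047e+04  5.96882e+04  5.00000e-01]
top n 53 h 57.8 up [ 4.7 57.5] y [-20.7  20.4] [ 3.10932e+04 -2.57600e+02  5.38509e+04  4.18240e+04  6.00000e-01]
top n 30 h 33.9 up [55.2 84. ] y [-21.4  19.5] [ 5.38221e+04 -7.76200e+02  6.08293e+04  4.18556e+04 -6.00000e-01]
scene w 53 h 57.8 up [ 4.7 72.9] y [-34.5  11.8] [ 4.03942e+04 -1.09693e+04  7.18444e+04  4.89147e+04 -1.40000e+00]
scene w 30 h 33.7 up [ 5.6 99.7] y [-34.8  -1.6] [ 5.64670e+04 -3.02260e+04  1.00547e+05  3.08543e+04  1.80000e+01]
scene n 53 h 57.9 up [ 4.7 58.8] y [-24.7  17.8] [ 3.21664e+04 -3.49400e+03  5.62822e+04  4.30571e+04 -7.00000e-01]
scene n 30 h 33.6 up [ 6.1 85.9] y [-24.9   2.1] [ 4.96308e+04 -2.10468e+04  8.71928e+04  2.51886e+04  1.81000e+01]
```

View pics/scene9.png

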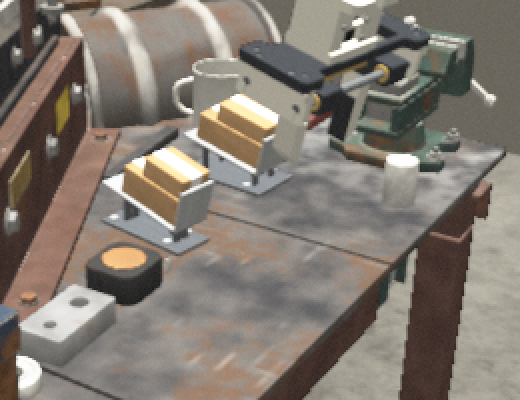

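View pics/top9.png

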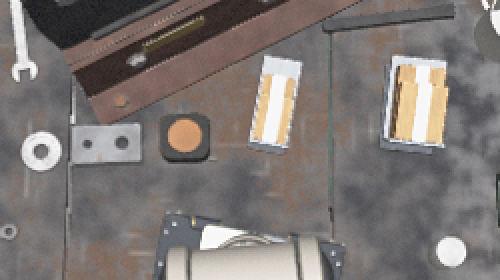

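Both views show the two stacks flat, centred and against their backstops. The upper ends are at 72 and 58 mm, the tops at 58 mm, and centring is within about 1 mm. The bystanders haven't moved and the arm is clear.

```bash
python3 -c "
from cell import *
print(hand_in())"
```

```text
the job is handed in; nothing more can be done
None
```

All four cartons are stacked on their matching stands, short on long, flat, centred to about 1 mm and against the backstops; I handed the job in at about 25 s, with no verdict shown.

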